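# Lay the tea carton down in its box and close the lid

### The arm

A 6-joint arm with a two-finger parallel gripper is mounted at the origin on a cart in front of the work surface, level with it; the furniture and walls round the work are solid. World frame = base frame: x ahead of the robot, y to its left, z up, the work surface at z = 0. Lengths are in m, angles in rad, forces in N, time in s.
With the tool pointing down it reaches from about 0.25 to 0.725 m from the base axis. Payload 4 kg.
Tool frame: the origin (TCP) lies at the very end of the fingers, on their centre line; the grasp point (between the pads) lies 19 mm behind it; z points along the fingers, y is the line along which they close (so a half turn about z gives the same grasp; the last joint's range is limited). The gripper opens to 85 mm and grips with 20 to 120 N. Pads are 22 mm wide; open, the fingers measure 114 mm over their backs; the gripper's body (76 mm by 85 mm) begins 54 mm behind the grasp point. The pads swing forward as they close: fully open they stand 13 mm farther back than shut.
Start: joints at [-1.337, 0.241, 0.005, 1.335, 0, 1.571], TCP at [0.116, -0.486, 0.202] pointing down, gripper open.
Joint ranges: [-2.72, 2.72], [-1.05, 1.87], [-1.09, 1.28], [-1.99, 2.15], [-1.42, 1.44], [-3.14, 3.14]. Speed limits (rad/s): [2.79, 2.79, 3.14, 3.14, 3.14, 3.14].

### API

Orientations are given as a unit quaternion [x, y, z, w].
In Python, from workcell import bot, vision, workorder gives the robot as it stands.
- The arm moves only by the shell command python3 -m creep 'ROWS' [OPENING]. ROWS is JSON, a list of rows, each a list of 2 entries, a list of its own where there are three numbers: the shift along the tool's x, y, z in mm, then the turn, a rotation vector about the tool's x, y, z in rad. In form: [[[dx, dy, dz], [wx, wy, wz]], ...]. A call has 1 to 12 rows; each row shifts and turns the commanded pose from where the row before left it, along the tool's axes as they then stand; what a row does not reach is not made up. A row lasts 1/8 s, in which the tool goes at most 62.5 mm and 10.7 degrees, less where a joint would pass 70% of its speed; a pose out of reach is approached as far as the arm can. A call is refused whole if a number of a shift passes 62.5 or a number of a turn 0.188, either way. A call with a gripper value outside its range is refused whole. OPENING is the finger opening in mm, from 0 to 85.4, set as the call begins (- or left out, the last holds). The fingers move at their own pace and stop on an object; the grip force is fixed at half the most. Time passes only in rows, so rows that do not move let the fingers close. It gives the time, the measured TCP pose, the force, the opening and the grip force at its end, in the units of the state.
- bot.get_obs(): the state, without advancing time (a new reading comes with each control period).
- vision.camera(name): name is "scene" or "top" or "wrist"; returns a dict with "image" (384x512x3 uint8, blue, green, red), "z_map" (384x512 float32, m along the optical axis (not along the pixel's ray), 0 where there is no reading), "K" (3x3 intrinsics, pixels), "k1" (the pictures are not rectified: a ray, as slopes to the right and down, at radius r is drawn at 1 + k1 r^2 times it, then the intrinsics apply), "rvec" (rotation vector, rad) and "tvec" (3), from world to camera coordinates, as OpenCV has them; the wrist camera has in their place "tool_from_camera" (4x4, takes a point from camera to tool coordinates, whose origin is the TCP and whose axes are the flange's). Camera axes: x right, y down, z forward; pixel columns grow to the right and rows downward; lengths in m; the calibration is good to about 2 mm. A picture is of the moment at which its call begins: read the wrist's pose just before it.
- workorder.job_done(): hands the job in; it is judged then, once.
Trained networks look in a picture, given as the dict that the camera call returned (one of the last four; its "shot" number tells which), for a name from the list of things; names that differ only in an ending like _2 or _b are one class to them, and where a whole thing is asked for, a point or a joint stands for the part that bears it (a point fixed in the world has none). Each returns a list of dicts, best first, with "score" (0 to 1); they miss things now and then, are a little off and sometimes report something else, mostly with a low value. They report only what shows in the picture. A call takes as long as a camera call. They do not tell look-alikes from the thing itself.
- vision.spot_in(picture, query): "position" ([column, row] in pixels, amid what is visible of it).
- vision.place_of(picture, query): "position" ([column, row] in pixels: a listed point, or the origin of a listed thing).
The state is a dict: "clock": time; "joint_pos": joint angles; "joint_vel": joint speeds; "tau": joint torques, N m; "eef_pos": TCP position; "tool_rot": TCP orientation; "ft_force": force on the tool from outside, world axes, zero at the start; "ft_torque": the same for the moment, N m; "grip_width": finger opening in m; "grasp_force": force on a finger pad.
Only numpy, scipy, OpenCV 4.12 (cv2) and the standard library are available. Lean on these libraries where they do the work, as an engineer would, in place of code of your own. Each camera call takes 0.05 s, during which the arm holds its last target. There are 200 camera calls.

### The job

The green tea carton stands on end in one of the two bays of the wooden tea box, so the lid cannot shut. With the fingertips, push the carton gently near its top so that it tips over and lies flat along the felt of its bay, then swing the lid fully shut without letting it slam. Only push: do not lift or crush the carton, and leave the honey jar in the other bay, the cup and the teaspoon alone.

Things in the scene. Friction and masses are not known exactly. Their poses are not given: they have to be found in the camera images.
- tea_box: Open wooden tea box, fixed to the worktop, 184 (x, depth) x 206 (y, length) x 88 mm high, walls 7 mm. Origin: centre of its underside; z up, -x its long front (brass label holder), +y its left end, where the lid is hinged. To the right of the worktop the pantry door post, fixed, floor to ceiling, stands at world x 0.39 to 0.5, y -0.22 to -0.3 m: the arm must not swing into it.
- tea_carton: Loose upright carton, dark green with a cream band, 72 (x) x 50 (y) x 125 mm (z), rigid, about 0.11 kg. Origin: centre of its underside; own z along its height, own x and y along the box's at the start, within a few degrees. It stands at the -y end of the front or the back bay, its 72 mm face 1 to 11 mm from the end wall; its top is 133 mm above the worktop, 45 mm above the rim.
- carton_center (a point): Middle of the carton's volume, 62.5 mm up its own z from its origin.
- divider_top (a point): Middle of the top of the 6 mm divider that runs along the box's y and parts its two bays: box frame x = 0, y = 0, z = +78 mm. Each bay is 82 (x) x 192 mm (y), floored with green felt at z = 8 mm; their middles are at x = -44 (front) and +44 mm (back), y = 0. Tipped towards the box's +y, the carton lies on about 125 mm of its bay, 50 mm high, below the rim.
- lid (a joint): Angle of the lid in rad: 0 shut on the rim, 1.57 straight up, 1.85 the stop, leaning away from the box to its +y. It starts at 1.35 to 1.7. The hinge is stiff: the lid (0.28 kg) stays at any angle where it is left, and takes 1 to 5 N at its front part to swing down.
- lid_hinge (a point): Middle of the hinge line, at the top of the box's +y end wall (box frame x = 0, y = +103, z = +88 mm). The hinge line runs along the box's x.
- lid_edge (a point): Middle of the lid's free edge, on its outer (upper when shut) face. The lid is a flat rigid panel, wooden frame with a clear window flush on the outside, 206 (hinge to free edge) x 184 x 10 mm thick; its underside lies in the plane of the hinge line. A small brass knob stands 12.5 mm out from the free edge.
- honey_jar: Jar with red lid, 56 mm across, 75 mm high, standing loose at the -y end of the other bay; origin at the centre of its underside.
- espresso_cup: Cream cup without handle, 62 mm across, 58 mm high, on the worktop to the left of the box; origin at the centre of its underside.
- teaspoon: Steel teaspoon, 134 x 27 x 12 mm, lying on the worktop to the left of the box; origin at the middle of its underside.
Not all that is in view belongs to the job. There is more than one size of the honey_jar; the one meant has the size given above.

How it is judged:
By the outcome, as a careful person would: the job done as asked, in the order asked, and still so for the second after the job is handed in, with the robot touching nothing.
It also fails if it takes over 51 s, if anything falls off the work surface, if the arm or the gripper's body presses on something with over 40 N, if the wrist force passes 120 N, or if a joint passes its speed limit or range.

## Working session

There is one attempt and no reset: what is moved stays moved. The work goes in short steps, Python scripts to look and compute and a shell command to move; the robot and the scene stay as the last step left them, time stands still between calls to the robot, and variables do not carry over. Pictures are saved under pics/ and viewed, at most 10 in all, crops included, and the job is handed in when it is done.

```bash
mkdir -p pics; ls
cat > h.py <<'E'
import numpy as np, cv2
from scipy.spatial.transform import Rotation as R
from workcell import bot, vision, workorder
def cam(n):
    return vision.camera(n)
def ray(p,px):
    K=np.array(p["K"]);d=np.array([(px[0]-K[0,2])/K[0,0],(px[1]-K[1,2])/K[1,1]])
    s=d.copy()
    for _ in range(20): s=d/(1+p["k1"]*(s@s))
    return np.array([s[0],s[1],1.])
def ext(p):
    Rm=cv2.Rodrigues(np.array(p["rvec"],float))[0];return Rm,np.array(p["tvec"],float).ravel()
def deproj(p,px):
    u,v=int(round(px[0])),int(round(px[1]))
    z=p["z_map"][max(v-1,0):v+2,max(u-1,0):u+2];z=z[z>0]
    if not len(z): return None
    Rm,t=ext(p);return Rm.T@(ray(p,px)*np.median(z)-t)
def atz(p,px,z):
    Rm,t=ext(p);d=Rm.T@ray(p,px);o=-Rm.T@t
    return o+d*(z-o[2])/d[2]
E
python3 - <<'E'
from h import *
np.set_printoptions(precision=3,suppress=True)
for n in("scene","top"):
    p=cam(n);cv2.imwrite(f"pics/{n}1.png",p["image"])
    for q in["tea_box","tea_carton","carton_center","divider_top","lid","lid_hinge","lid_edge","honey_jar","espresso_cup","teaspoon"]:
        try: r=vision.place_of(p,q)[:3] if q!="lid" else vision.spot_in(p,q)[:2]
        except Exception as e: print(q,e);continue
        for a in r: print(n,q,round(a["score"],2),np.round(a["position"]),deproj(p,a["position"]))
print(bot.get_obs())
E
```

```text
pics
scene tea_box 0.95 [258. 214.] [0.441 0.214 0.008]
scene tea_carton 0.7 [287. 211.] [0.362 0.172 0.054]
scene carton_center 0.67 [291. 188.] [0.396 0.145 0.094]
scene divider_top 0.72 [260. 191.] [0.447 0.204 0.074]
scene lid 0.65 [233. 162.] [0.393 0.289 0.198]
scene lid_hinge 0.7 [228. 207.] [0.408 0.303 0.078]
scene lid_edge 0.59 [228. 115.] [0.426 0.282 0.29 ]
scene honey_jar 0.75 [318. 201.] [0.425 0.04  0.008]
scene honey_jar 0.63 [226. 205.] [0.401 0.31  0.09 ]
scene honey_jar 0.56 [264. 196.] [0.451 0.193 0.051]
scene teaspoon 0.56 [222. 269.] [ 0.3    0.363 -0.   ]
top tea_box 0.87 [281. 180.] [0.443 0.201 0.01 ]
top tea_carton 0.69 [311. 185.] [0.418 0.151 0.124]
top carton_center 0.82 [318. 182.] [0.421 0.139 0.133]
top divider_top 0.66 [278. 175.] [0.448 0.209 0.05 ]
top lid 0.83 [233. 177.] [0.416 0.287 0.259]
top lid_hinge 0.81 [225. 188.] [0.416 0.31  0.119]
top lid_hinge 0.48 [297. 148.] [0.495 0.172 0.085]
top lid_edge 0.75 [233. 170.] [0.421 0.284 0.301]
top honey_jar 0.97 [296. 147.] [0.497 0.173 0.083]
top honey_jar 0.74 [363. 185.] [0.424 0.039 0.056]
top espresso_cup 0.74 [170. 208.] [0.386 0.435 0.004]
top teaspoon 0.87 [203. 246.] [0.306 0.365 0.003]
top teaspoon 0.22 [312. 185.] [0.416 0.149 0.131]
{'clock': 1.1, 'joint_pos': array([-1.337,  0.241,  0.005,  1.335, -0.   ,  1.571]), 'joint_vel': array([-0.002, -0.   , -0.   , -0.002, -0.   ,  0.002]), 'tau': array([  0.002, -37.223,  25.269,   0.001,   0.   ,   0.   ]), 'eef_pos': array([ 0.116, -0.486,  0.202]), 'tool_rot': array([ 0.993,  0.117, -0.   , -0.   ]), 'ft_force': array([-0.197, -0.145, -0.467]), 'ft_torque': array([ 0.012,  0.061, -0.019]), 'grasp_force': 0.0, 'grip_width': 0.08536049842876565}
```

```bash
python3 -c "
import cv2,numpy as np
a=cv2.imread('pics/scene1.png')[90:300,150:370];b=cv2.imread('pics/top1.png')[90:300,150:400]
a=cv2.resize(a,None,fx=1.7,fy=1.7);b=cv2.resize(b,None,fx=1.7,fy=1.7)
cv2.imwrite('pics/c1.png',np.hstack([a,b]))"
```

```text
(no output)
```

View pics/c1.png

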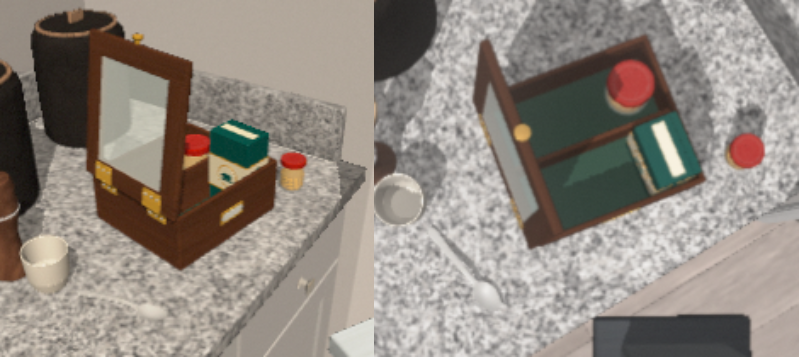

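View pics/scene1.png

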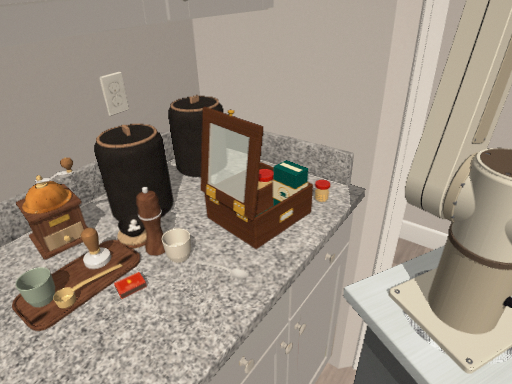

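The carton (top image ~318,182) stands in the front bay. There are two jars. The one in the back bay (top ~296,147) fits "in the other bay" and is about 75 mm high. The small one (363,185) stands on the worktop outside the box and is a decoy. Next I fit the box, carton and lid poses from depth.

```bash
cat >> h.py <<'E'
def cloud(p):
    K=np.array(p["K"],float);z=p["z_map"];v,u=np.nonzero(z>0)
    s=cv2.undistortPoints(np.stack([u,v],1).astype(float)[:,None],K,np.array([p["k1"],0,0,0,0]))[:,0]
    P=np.c_[s,np.ones(len(s))]*z[v,u][:,None]
    Rm,t=ext(p);return (P-t)@Rm
E
python3 - <<'E'
from h import *
np.set_printoptions(precision=4,suppress=True)
p=cam("top");
for px in [(309.4,112.4),(343.5,195.9),(241.8,234.1)]: print("corner",atz(p,px,.088))
C=cloud(p);near=lambda C,r=.2:C[np.hypot(C[:,0]-.44,C[:,1]-.2)<r]
N=near(C)
T=N[(N[:,2]>.128)&(N[:,2]<.138)&(N[:,1]<.23)]
r=cv2.minAreaRect((T[:,:2]*1000).astype(np.float32));print("carton top",len(T),r,T[:,2].mean(),cv2.boxPoints(r))
Rm=N[(N[:,2]>.085)&(N[:,2]<.094)&(N[:,1]<.27)]
r=cv2.minAreaRect((Rm[:,:2]*1000).astype(np.float32));print("rim",len(Rm),r,Rm[:,2].mean(),cv2.boxPoints(r))
J=N[(N[:,2]>.08)&(N[:,2]<.086)&(np.hypot(N[:,0]-.497,N[:,1]-.173)<.04)];print("jar",len(J),J.mean(0))
s=cam("scene");S=near(cloud(s))
for nm,D in(("top",N),("scene",S)):
    L=D[(D[:,2]>.14)&(D[:,1]>.22)&(np.hypot(D[:,0]-.43,D[:,1]-.29)<.13)]
    m=L.mean(0);_,sv,V=np.linalg.svd(L-m,full_matrices=False);print(nm,"lid",len(L),m,V[2],sv,L.min(0),L.max(0))
# ceiling/other stuff near
for nm,D in(("top",C),("scene",cloud(s))):
    D=D[(D[:,0]>.2)&(D[:,0]<.7)&(np.abs(D[:,1]-.15)<.4)];print(nm,np.percentile(D[:,2],[1,99,100]))
    q=D[(D[:,2]>.3)];print(len(q),q.min(0) if len(q) else 0,q.max(0) if len(q) else 0)
E
```

```text
corner [0.5651 0.1458 0.088 ]
corner [0.3997 0.0847 0.088 ]
corner [0.3294 0.2805 0.088 ]
carton top 1038 ((430.458984375, 129.98867797851562), (71.94694519042969, 49.3011474609375), 21.69584083557129) 0.13315104848483894 [[387.9211 139.5943]
 [406.1467  93.7857]
 [472.9969 120.383 ]
 [454.7713 166.1916]]
rim 808 ((451.1267395019531, 206.03607177734375), (183.9681854248047, 198.23951721191406), 20.612668991088867) 0.0878286422063153 [[330.1363 266.4275]
 [399.9263  80.8789]
 [572.1172 145.6447]
 [502.3272 331.1932]]
jar 489 [0.512  0.1644 0.0829]
top lid 7697 [0.4949 0.3329 0.4552] [-0.1322  0.9775 -0.1644] [13.1766  2.8029  2.0828] [0.329  0.2439 0.1402] [0.5598 0.3885 0.629 ]
scene lid 4925 [0.4258 0.2982 0.2647] [-0.3866  0.9221  0.0138] [8.3861 3.3575 1.0275] [0.3259 0.2455 0.14  ] [0.56   0.3898 0.5112]
top [-0.914   0.6309  0.6608]
26970 [ 0.4172 -0.1309  0.3   ] [0.6847 0.5328 0.6608]
scene [-0.863   0.5066  0.5236]
17803 [ 0.3786 -0.25    0.3   ] [0.7    0.55   0.5236]
```

Run:
```python
from h import *
np.set_printoptions(precision=3,suppress=True,linewidth=160)
bx=np.array([np.cos(.3598),np.sin(.3598)]);by=np.array([-bx[1],bx[0]]);c=np.array([.486,.1133])+.103*by;print("c",c,"hinge",c+.103*by)
for n in("top","scene"):
    p=cam(n);C=cloud(p);d=C[:,:2]-c;X=d@bx;Y=d@by;Z=C[:,2]
    m=(abs(X)<.085)&(Y>.05)&(Y<.16)&(Z>.12)&(Z<.29);
    A=np.polyfit(Z[m]-.088,Y[m]-.103,1);print(n,m.sum(),A,"ang",np.pi/2+np.arctan(A[0]),Y[m].min(),Y[m].max())
    H=(C[:,0]>.2)&(C[:,0]<.75)&(abs(C[:,1]-.1)<.55)&(Z>.15)
    for zl in np.arange(.15,.7,.1):
        k=H&(Z>=zl)&(Z<zl+.1);k2=C[k]
        if len(k2): print(n,round(zl,2),len(k2),"x",np.percentile(k2[:,0],[0,5,50,95]),"y",np.percentile(k2[:,1],[0,5,50,95,100]))
cv2.imwrite("pics/t2.png",cam("top")["image"])
```

```text
c [0.45 0.21] hinge [0.413 0.306]
top 1494 [-0.165  0.009] ang 1.4070030413072105 0.06921627796209853 0.10639895208699136
top 0.15 12394 x [0.329 0.415 0.571 0.723] y [-0.206 -0.132  0.202  0.492  0.549]
top 0.25 7845 x [0.335 0.388 0.536 0.669] y [-0.158 -0.123 -0.046  0.293  0.321]
top 0.35 4570 x [0.479 0.508 0.574 0.631] y [-0.106 -0.089 -0.051 -0.018 -0.004]
top 0.45 10521 x [0.424 0.444 0.5   0.573] y [-0.059  0.267  0.4    0.499  0.533]
top 0.55 8456 x [0.457 0.471 0.497 0.531] y [0.318 0.35  0.417 0.465 0.49 ]
top 0.65 134 x [0.489 0.49  0.493 0.496] y [0.406 0.409 0.427 0.432 0.434]
scene 3894 [-0.163  0.009] ang 1.4091020615263394 0.07718800736970718 0.10870402328289012
scene 0.15 12598 x [0.325 0.359 0.538 0.738] y [-0.255 -0.198  0.276  0.618  0.65 ]
scene 0.25 8246 x [0.332 0.374 0.486 0.74 ] y [-0.256 -0.224 -0.055  0.628  0.65 ]
scene 0.35 7904 x [0.379 0.387 0.518 0.741] y [-0.255 -0.229 -0.083  0.629  0.65 ]
scene 0.45 10961 x [0.363 0.377 0.451 0.67 ] y [-0.256 -0.194  0.389  0.612  0.637]
```

View pics/top1.png

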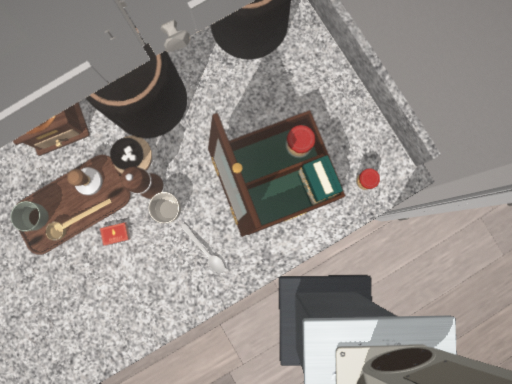

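The top view agrees with the fits: box yaw 20.6°, carton top at box (-46,-68) mm, lid at about 1.41 rad, overhead cabinet only above z 0.45. First I retract to a 0.3 m radius to clear the post, then swing left.

```bash
python3 -m creep '[[[0,-50,0],[0,0,0]],[[0,-50,0],[0,0,0]],[[0,-50,0],[0,0,0]],[[0,-50,0],[0,0,0]],[[0,0,0],[0,0,0]]]' 0 && python3 -m creep '[[[53.7,-4.8,0],[0,0,-0.18]],[[53.7,-4.8,0],[0,0,-0.18]],[[53.7,-4.8,0],[0,0,-0.18]],[[53.7,-4.8,0],[0,0,-0.18]],[[53.7,-4.8,0],[0,0,-0.18]],[[53.7,-4.8,0],[0,0,-0.18]],[[53.7,-4.8,0],[0,0,-0.18]],[[53.7,-4.8,0],[0,0,-0.18]],[[53.7,-4.8,0],[0,0,-0.18]],[[0,0,0],[0,0,-0.076]],[[0,0,0],[0,0,0]]]'
cat >> h.py <<'E'
bx=np.array([np.cos(.3598),np.sin(.3598),0]);by=np.array([-bx[1],bx[0],0]);c=np.array([.4497,.2097,0])
B=np.stack([bx,by,[0,0,1]],1)
def tobox(P): return (np.asarray(P)-c)@B
def toworld(P): return c+B@np.asarray(P)
def st(goal=None):
    o=bot.get_obs();T=R.from_quat(o["tool_rot"]);print("t",o["clock"],"box mm",np.round(1e3*tobox(o["eef_pos"]),1),"tool axes in box\n",np.round(B.T@T.as_matrix(),3),"F",np.round(o["ft_force"],1),"q",np.round(o["joint_pos"],2),"w",o["grip_width"])
    if goal is not None: print("shift tool mm",np.round(T.inv().apply(toworld(np.array(goal)/1e3)-o["eef_pos"])*1e3,1))
E
python3 -c "
from h import *
st([-46,-129,200])"
```

```text
clock: 1.98
eef_pos: [0.0688, -0.2889, 0.2024]
tool_rot: [0.993, 0.117, -0.0, -0.0]
ft_force: [0.4, -1.5, -0.1]
grip_width: 0.0001
grasp_force: 0.0
clock: 3.35
eef_pos: [0.2891, 0.0846, 0.2026]
tool_rot: [0.569, 0.823, 0.0, 0.0]
ft_force: [0.6, -0.2, 0.3]
grip_width: 0.0001
grasp_force: 0.0
t 3.35 box mm [-194.4  -60.5  202.6] tool axes in box
 [[-0.001  1.     0.001]
 [ 1.     0.001 -0.   ]
 [-0.     0.001 -1.   ]] F [ 0.6 -0.2  0.3] q [ 0.28 -0.16 -0.42  1.31 -0.    1.49] w 0.00012897154805174734
shift tool mm [-68.6 148.3   2.7]
```

```bash
python3 -m creep '[[[-23,50,0],[0,0,0]],[[-23,50,0],[0,0,0]],[[-23,48,0],[0,0,0]],[[0,0,40],[0,0,0]],[[0,0,39],[0,0,0]],[[0,0,0],[0,0,0]],[[0,0,0],[0,0,0]]]'
python3 - <<'E'
from h import *
st([-46,-107,122])
p=cam("top");C=cloud(p);b=tobox(C)
m=(b[:,2]>.128)&(b[:,2]<.138)&(abs(b[:,0]+.046)<.05)&(abs(b[:,1]+.068)<.035)
print("carton top box",1e3*b[m].min(0),1e3*b[m].max(0))
i=p["image"][100:240,200:400];i=cv2.resize(i,None,fx=2,fy=2)
s=cam("scene")["image"][80:260,180:380];s=cv2.resize(s,None,fx=2,fy=2)[:280]
cv2.imwrite("pics/a1.png",np.hstack([i,s]))
E
```

```text
clock: 4.22
eef_pos: [0.4523, 0.0703, 0.1246]
tool_rot: [0.57, 0.821, 0.001, 0.001]
ft_force: [0.1, 0.0, 0.0]
grip_width: -0.0004
grasp_force: 0.0
t 4.225 box mm [ -46.6 -131.4  124.6] tool axes in box
 [[ 0.003  1.     0.002]
 [ 1.    -0.003 -0.   ]
 [-0.     0.002 -1.   ]] F [0.1 0.  0. ] q [ 0.15  0.21 -0.25  1.11  0.    1.37] w -0.00042784794878035617
shift tool mm [24.4  0.6  2.6]
carton top box [-82.25979743 -92.88566261 128.43256025] [ -9.50891255 -43.07960188 137.56806152]
```

View pics/a1.png

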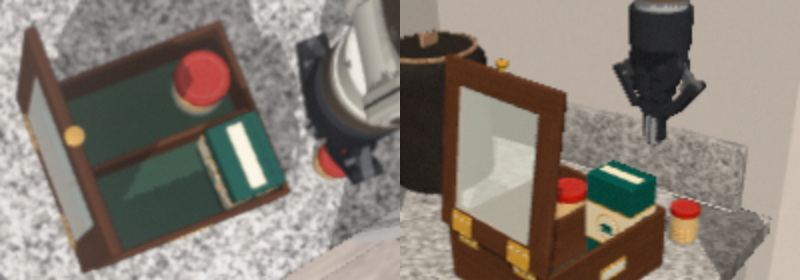

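Fingers are closed behind the carton's -y face. The jar in the back bay is untouched, and the decoy jar sits below the fingers. Now I push slowly.

```bash
python3 -m creep '[[[12,0,5],[0,0,0]],[[8,0,0],[0,0,0]],[[5,0,0],[0,0,0]],[[5,0,0],[0,0,0]],[[5,0,0],[0,0,0]],[[5,0,0],[0,0,0]],[[5,0,0],[0,0,0]],[[0,0,0],[0,0,0]]]'
python3 - <<'E'
from h import *
st()
p=cam("top");b=tobox(cloud(p))
m=(b[:,2]>.10)&(b[:,2]<.15)&(abs(b[:,0]+.046)<.04)&(b[:,1]>-.07)&(b[:,1]<.05)
print("carton top part",1e3*b[m].min(0),1e3*b[m].max(0))
s=cam("scene")["image"][100:250,180:380];cv2.imwrite("pics/a2.png",cv2.resize(s,None,fx=3,fy=3))
E
```

```text
clock: 5.32
eef_pos: [0.4352, 0.1133, 0.1184]
tool_rot: [0.569, 0.822, -0.0, -0.0]
ft_force: [-0.9, -0.5, -0.4]
grip_width: 0.0002
grasp_force: 0.0
t 5.325 box mm [-47.5 -85.1 118.4] tool axes in box
 [[ 0.  1. -0.]
 [ 1. -0.  0.]
 [ 0. -0. -1.]] F [-0.9 -0.5 -0.4] q [ 0.25  0.2  -0.28  1.1   0.    1.47] w 0.00016315247843849554
carton top part [-82.27709895 -69.91065906 100.04164602] [-10.0673849  -42.7961013  138.77263517]
```

View pics/a2.png

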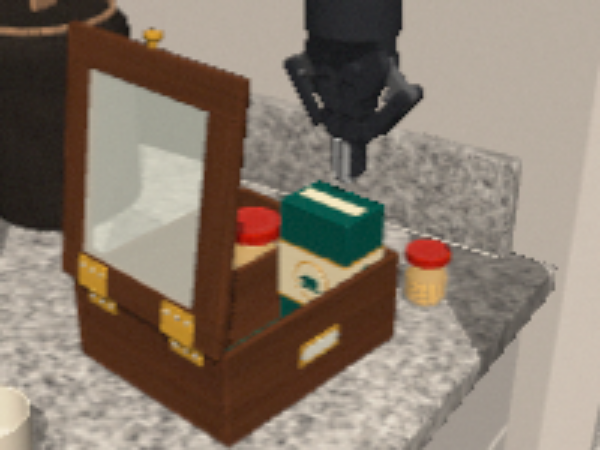

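The fingertip reads inside the carton's footprint but the carton hasn't visibly moved. I check the profile before pushing on.

Run:
```python
from h import *
np.set_printoptions(precision=1,suppress=True,linewidth=150)
for n in("top","scene"):
    b=1e3*tobox(cloud(cam(n)))
    for X in(-72,-46,-20):
        print(n,X)
        for y in range(-130,-20,6):
            m=(abs(b[:,0]-X)<6)&(b[:,1]>=y)&(b[:,1]<y+6)&(b[:,2]<300)
            if m.sum(): print(y,m.sum(),np.percentile(b[m,2],[0,50,100]),end="; ")
        print()
st()
```

```text
top -72
-130 1 [3.7 3.7 3.7]; -88 14 [132.8 134.1 201.9]; -82 30 [130.5 134.2 215. ]; -76 42 [130.6 195.2 214.9]; -70 26 [131.1 134.  295.6]; -64 37 [128.9 134.9 299.9]; -58 32 [131.5 134.5 299.2]; -52 23 [130.9 132.9 136. ]; -46 72 [  5.4  70.8 134.6]; -40 14 [ 5.8  7.9 11.1]; -34 18 [ 5.9  8.8 12.4]; -28 15 [ 4.1  8.2 11.6]; -22 18 [ 6.8  8.9 10.9]; 
top -46
-82 12 [129.8 134.6 152.1]; -76 20 [129.7 133.2 135.6]; -70 22 [131.3 133.5 135.7]; -64 22 [131.2 133.8 135.6]; -58 21 [130.5 133.5 135.5]; -52 43 [131.1 136.4 298.8]; -46 72 [  5.1  81.3 134.5]; -40 15 [5.7 8.3 9.6]; -34 16 [ 5.4  7.3 11. ]; -28 17 [ 6.   8.2 11.3]; -22 16 [ 4.7  8.3 10. ]; 
top -20
-82 11 [131.1 133.5 135.5]; -76 20 [131.1 133.7 136.2]; -70 22 [131.9 133.5 136.7]; -64 24 [129.7 132.5 299.6]; -58 26 [127.9 133.2 298.2]; -52 19 [130.9 133.4 135.8]; -46 75 [  4.8  82.1 135. ]; -40 14 [ 4.6  8.2 11. ]; -34 17 [ 5.5  8.  12.1]; -28 16 [ 5.1  8.6 11.4]; -22 16 [ 4.4  7.9 11.6]; 
scene -72
-130 2 [-2.4 -1.6 -0.8]; -100 3 [193.4 198.5 220.2]; -94 9 [131.  132.  234.2]; -88 10 [132.1 226.4 233.6]; -82 31 [131.5 231.1 
[... 280 characters left out ...]
 132.1 197.2]; -82 28 [132.  192.5 251.8]; -76 143 [132.2 213.5 264.3]; -70 13 [132.5 219.4 244.2]; -64 7 [132.1 132.9 243.6]; -58 4 [132.  132.4 133.4]; -52 48 [130.9 286.  299.4]; -46 98 [ 44.2  94.1 132.9]; -40 13 [ 51.9  67.4 118.7]; 
scene -20
-94 1 [132.1 132.1 132.1]; -88 6 [131.9 132.4 218.1]; -82 25 [130.9 207.8 260.6]; -76 56 [132.7 210.7 264.1]; -70 5 [131.3 132.2 133.4]; -64 7 [131.1 131.8 133.6]; -58 5 [131.6 132.5 286.8]; -52 6 [131.3 131.7 133.4]; -46 139 [ 16.6  79.9 132.9]; -40 2 [ 21.2  76.5 131.8]; 
t 5.525 box mm [-47.5 -85.6 118.4] tool axes in box
 [[ 0.  1.  0.]
 [ 1. -0. -0.]
 [-0.  0. -1.]] F [ 0.  -0.3  0.4] q [ 0.2  0.2 -0.3  1.1 -0.   1.5] w -5.419484030741135e-05
```

Run:
```python
from h import *
np.set_printoptions(precision=1,suppress=True,linewidth=150)
p=cam("scene");b=1e3*tobox(cloud(p))
for n,b in(("scene",b),("top",1e3*tobox(cloud(cam("top"))))):
  for z in range(90,215,8):
    m=(abs(b[:,0]+47)<35)&(b[:,1]>-150)&(b[:,1]<-40)&(b[:,2]>=z)&(b[:,2]<z+8)&((b[:,2]>136)|(b[:,1]<-96))
    if m.sum(): print(n,z,m.sum(),"X",np.percentile(b[m,0],[0,50,100]),"Y",np.percentile(b[m,1],[0,50,100]))
Rm,t=ext(p);o=bot.get_obs();M=R.from_quat(o["tool_rot"]).as_matrix()
im=p["image"].copy()
for z in(0,-.02,-.04,-.06):
    P=o["eef_pos"]+M@np.array([0,0,z]);q=cv2.projectPoints(P[None],np.array(p["rvec"],float),np.array(p["tvec"],float),np.array(p["K"],float),np.array([p["k1"],0,0,0]))[0].ravel();print(q)
    cv2.circle(im,(int(round(q[0])),int(round(q[1]))),1,(255,0,255),-1)
cv2.imwrite("pics/a3.png",cv2.resize(im[100:200,240:340],None,fx=6,fy=6,interpolation=cv2.INTER_NEAREST))
```

```text
scene 146 17 X [-59.8 -52.7 -36.7] Y [-87.5 -78.  -73.8]
scene 154 34 X [-63.  -54.8 -36.4] Y [-91.5 -78.5 -73.4]
scene 162 34 X [-62.5 -55.  -35.9] Y [-92.5 -78.9 -74.4]
scene 170 35 X [-62.4 -54.7 -36.4] Y [-91.4 -77.6 -73.1]
scene 178 32 X [-61.9 -53.5 -34.9] Y [-89.6 -77.9 -73.5]
scene 186 38 X [-78.4 -49.  -24.5] Y [-94.5 -74.6 -70.9]
scene 194 91 X [-81.4 -53.7 -12.5] Y [-95.5 -74.8 -71.7]
scene 202 60 X [-81.7 -52.2 -13.3] Y [-98.7 -74.4 -70.8]
scene 210 75 X [-81.9 -60.2 -13. ] Y [-101.3  -74.4  -67.5]
top 130 25 X [-80.5 -44.1 -19.2] Y [-84.9 -64.4 -49.3]
top 154 1 X [-52.1 -52.1 -52.1] Y [-76.1 -76.1 -76.1]
top 194 11 X [-79.5 -73.5 -66.6] Y [-84.1 -73.6 -72.7]
top 202 16 X [-81.7 -74.  -69.7] Y [-82.2 -74.2 -71.9]
top 210 14 X [-81.2 -77.8 -73.4] Y [-81.7 -76.2 -73.8]
[294.6 169.2]
[294.8 162.1]
[295.1 154.8]
[295.3 147.4]
```

View pics/a3.png

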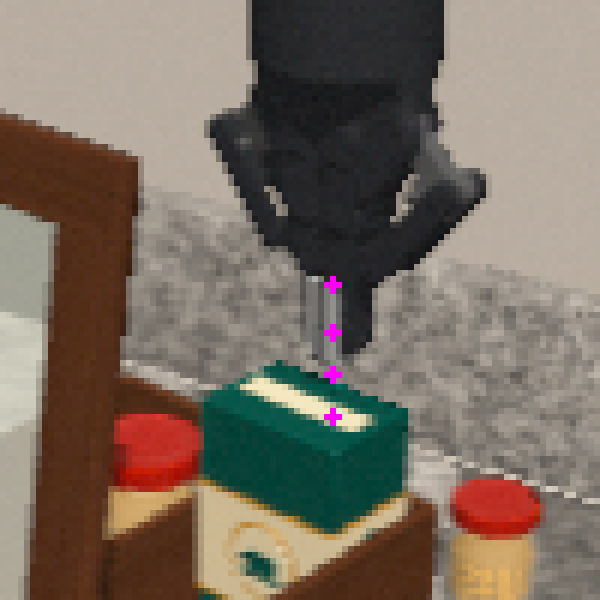

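The picture shows the true fingertips ending at about z 145 mm, roughly 27 mm higher than the reported TCP and just above the carton top. The rest is consistent (finger centre X -49, Y -84). I back off, lower by that amount and verify by camera.

```bash
python3 -m creep '[[[-25,0,0],[0,0,0]],[[-22,0,0],[0,0,0]],[[0,0,0],[0,0,0]],[[0,0,12],[0,0,0]],[[0,0,10],[0,0,0]],[[0,0,0],[0,0,0]],[[0,0,0],[0,0,0]]]'
python3 - <<'E'
from h import *
np.set_printoptions(precision=1,suppress=True,linewidth=150)
st()
p=cam("scene")
for n,b in(("scene",1e3*tobox(cloud(p))),):
  for z in range(90,200,8):
    m=(abs(b[:,0]+47)<30)&(b[:,1]>-160)&(b[:,1]<-100)&(b[:,2]>=z)&(b[:,2]<z+8)
    if m.sum(): print(n,z,m.sum(),"X",np.percentile(b[m,0],[0,50,100]),"Y",np.percentile(b[m,1],[0,50,100]))
w=cam("wrist")["image"];s=p["image"][100:200,240:340]
cv2.imwrite("pics/a4.png",np.hstack([cv2.resize(s,(384,384)),cv2.resize(w,(400,300),interpolation=cv2.INTER_AREA)[0:300] if 0 else np.vstack([cv2.resize(w,(400,300)),np.zeros((84,400,3),np.uint8)])]))
E
```

```text
clock: 6.5
eef_pos: [0.4517, 0.0693, 0.0963]
tool_rot: [0.569, 0.822, -0.0, -0.0]
ft_force: [-0.2, -0.1, 0.3]
grip_width: -0.0001
grasp_force: 0.0
t 6.5 box mm [ -47.6 -132.1   96.3] tool axes in box
 [[ 0.  1. -0.]
 [ 1. -0.  0.]
 [ 0. -0. -1.]] F [-0.2 -0.1  0.3] q [ 0.1  0.2 -0.3  1.   0.   1.4] w -0.00010122654074883136
scene 122 8 X [-54.3 -53.2 -40.7] Y [-135.8 -125.1 -121.7]
scene 130 29 X [-62.5 -54.7 -34.6] Y [-135.9 -124.5 -119.9]
scene 138 36 X [-63.2 -53.3 -34.7] Y [-139.4 -124.9 -120.3]
scene 146 34 X [-61.9 -53.5 -33.3] Y [-137.7 -125.4 -120.3]
scene 154 35 X [-62.  -52.6 -34.9] Y [-135.4 -124.6 -119.1]
scene 162 24 X [-64.9 -51.2 -27.1] Y [-127.6 -121.3 -118.3]
scene 170 64 X [-76.7 -51.5 -21. ] Y [-142.3 -121.3 -117.8]
scene 178 58 X [-76.7 -45.2 -17. ] Y [-143.3 -121.2 -118.2]
scene 186 49 X [-65.1 -60.6 -17.2] Y [-151.1 -120.8 -113.5]
scene 194 47 X [-65.6 -55.7 -32.5] Y [-149.6 -118.5 -113.6]
```

View pics/a4.png

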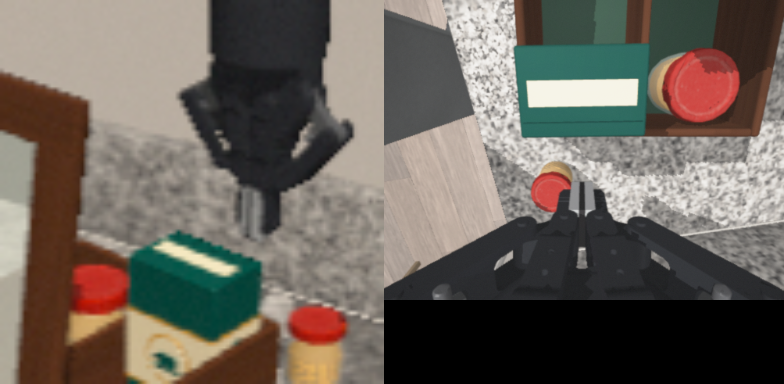

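Tip is now at about z 125, level with the top of the carton, as the scene crop confirms. Lower 7 mm more and push.

```bash
python3 -m creep '[[[12,0,7],[0,0,0]],[[8,0,0],[0,0,0]],[[5,0,0],[0,0,0]],[[5,0,0],[0,0,0]],[[5,0,0],[0,0,0]],[[5,0,0],[0,0,0]],[[5,0,0],[0,0,0]],[[0,0,0],[0,0,0]]]'
cat >> h.py <<'E'
def prof():
    np.set_printoptions(precision=0,suppress=True,linewidth=150)
    b=1e3*tobox(cloud(cam("top")))
    for X in(-68,-25):
        print(X,end=": ")
        for y in range(-100,100,8):
            m=(abs(b[:,0]-X)<8)&(b[:,1]>=y)&(b[:,1]<y+8)&(b[:,2]<160)
            if m.sum()>3: print(y,np.percentile(b[m,2],[5,50,95]),end="; ")
        print()
E
python3 -c "
from h import *
st();prof()"
```

```text
clock: 7.6
eef_pos: [0.4359, 0.1114, 0.0894]
tool_rot: [0.569, 0.822, -0.0, -0.0]
ft_force: [0.1, 0.1, 0.4]
grip_width: -0.0003
grasp_force: 0.1
t 7.6 box mm [-47.5 -87.1  89.4] tool axes in box
 [[ 0.  1. -0.]
 [ 1. -0.  0.]
 [ 0. -0. -1.]] F [0.1 0.1 0.4] q [ 0.25  0.23 -0.32  1.02  0.    1.46] w -0.0003033903616722435
-68: -100 [26. 40. 56.]; -76 [136. 138. 140.]; -68 [135. 138. 140.]; -60 [133. 136. 138.]; -52 [133. 135. 137.]; -44 [  7. 133. 136.]; -36 [  7. 131. 135.]; -28 [  5.   9. 133.]; -20 [ 7.  9. 10.]; -12 [ 6.  9. 12.]; -4 [ 5.  9. 10.]; 4 [ 5.  8. 10.]; 12 [ 5.  7. 11.]; 20 [ 4.  8. 10.]; 28 [ 6.  9. 11.]; 36 [ 5.  8. 11.]; 44 [ 6.  8. 11.]; 52 [ 5.  8. 10.]; 60 [ 5.  8. 11.]; 
-25: -76 [137. 138. 140.]; -68 [135. 138. 140.]; -60 [134. 137. 138.]; -52 [134. 136. 138.]; -44 [  6. 133. 136.]; -36 [  7. 131. 135.]; -28 [  6.   9. 133.]; -20 [ 5.  8. 11.]; -12 [ 6.  8. 12.]; -4 [ 6.  8. 10.]; 4 [ 6.  9. 11.]; 12 [ 6.  8. 10.]; 20 [ 6.  9. 12.]; 28 [ 6.  9. 11.]; 36 [ 6.  9. 11.]; 44 [ 5.  8. 11.]; 52 [ 6.  8. 11.]; 60 [ 6.  9. 10.];
```

The carton is tilting (about 8°), not sliding. Continue.

```bash
python3 -m creep '[[[5,0,0],[0,0,0]],[[5,0,0],[0,0,0]],[[5,0,0],[0,0,0]],[[4,0,0],[0,0,0]],[[4,0,0],[0,0,0]],[[3,0,0],[0,0,0]],[[3,0,0],[0,0,0]],[[3,0,0],[0,0,0]],[[3,0,0],[0,0,0]],[[0,0,0],[0,0,0]],[[0,0,0],[0,0,0]],[[0,0,0],[0,0,0]]]'
python3 -c "
from h import *
st();prof()"
```

```text
clock: 9.15
eef_pos: [0.4238, 0.1439, 0.0894]
tool_rot: [0.57, 0.822, 0.0, 0.0]
ft_force: [-0.4, -0.5, -0.6]
grip_width: 0.0002
grasp_force: 0.0
t 9.15 box mm [-47.5 -52.5  89.4] tool axes in box
 [[ 0.001  1.     0.   ]
 [ 1.    -0.001 -0.   ]
 [-0.     0.    -1.   ]] F [-0.4 -0.5 -0.6] q [ 0.33  0.22 -0.33  1.02 -0.    1.54] w 0.00017630106353868385
-68: -68 [ 5.  8. 10.]; -60 [ 5.  8. 10.]; -52 [ 5.  8. 11.]; -44 [56. 58. 59.]; -36 [56. 58. 61.]; -28 [56. 58. 60.]; -20 [56. 58. 61.]; -12 [57. 59. 61.]; -4 [56. 59. 60.]; 4 [55. 58. 61.]; 12 [57. 59. 61.]; 20 [56. 59. 62.]; 28 [56. 58. 61.]; 36 [55. 58. 61.]; 44 [56. 58. 61.]; 52 [56. 59. 61.]; 60 [56. 58. 61.]; 
-25: -52 [ 6.  8. 11.]; -44 [57. 58. 58.]; -36 [55. 58. 60.]; -28 [55. 58. 60.]; -20 [56. 58. 60.]; -12 [55. 59. 61.]; -4 [56. 58. 60.]; 4 [55. 59. 61.]; 12 [56. 59. 61.]; 20 [57. 58. 62.]; 28 [56. 58. 61.]; 36 [56. 59. 61.]; 44 [55. 59. 61.]; 52 [55. 58. 60.]; 60 [55. 58. 61.];
```

The carton now lies flat (top at z 58 = 8+50 mm). Before working behind the lid I check what is around it.

```bash
python3 -m creep '[[[0,0,-60],[0,0,0]],[[0,0,-60],[0,0,0]],[[0,0,-60],[0,0,0]],[[0,0,0],[0,0,0]]]'
python3 - <<'E'
from h import *
np.set_printoptions(precision=0,suppress=True,linewidth=150)
st()
for n in("top","scene"):
    b=1e3*tobox(cloud(cam(n)))
    for y in range(90,300,30):
        for z in (60,150,250,350,450,550):
            m=(b[:,0]>-200)&(b[:,0]<300)&(b[:,1]>=y)&(b[:,1]<y+30)&(b[:,2]>=z)&(b[:,2]<z+100)
            if m.sum()>8: print(n,y,z,m.sum(),"X",np.percentile(b[m,0],[1,50,99]),"z",np.percentile(b[m,2],[1,99]))
E
```

```text
clock: 9.7
eef_pos: [0.4267, 0.1448, 0.2748]
tool_rot: [0.57, 0.822, 0.005, 0.003]
ft_force: [0.9, -0.6, 0.5]
grip_width: 0.0002
grasp_force: 0.0
t 9.7 box mm [-44. -53. 275.] tool axes in box
 [[ 0.  1.  0.]
 [ 1. -0. -0.]
 [-0.  0. -1.]] F [ 1. -1.  0.] q [ 0.  0.  0.  1. -0.  2.] w 0.00015321514398127523
top 90 60 630 X [-91.  18. 259.] z [ 70. 159.]
top 90 150 704 X [-90.  17. 254.] z [151. 221.]
top 90 450 969 X [102. 124. 143.] z [476. 549.]
top 90 550 573 X [122. 124. 143.] z [550. 592.]
top 120 60 357 X [186. 200. 222.] z [ 61. 159.]
top 120 150 856 X [188. 218. 284.] z [153. 223.]
top 120 450 1235 X [116. 119. 144.] z [473. 549.]
top 120 550 1597 X [116. 119. 142.] z [551. 627.]
top 150 60 306 X [172. 178. 186.] z [ 61. 159.]
top 150 150 857 X [174. 195. 237.] z [153. 224.]
top 150 450 1104 X [111. 114. 119.] z [474. 549.]
top 150 550 2185 X [112. 115. 120.] z [551. 648.]
top 180 60 265 X [170. 172. 174.] z [ 61. 159.]
top 180 150 842 X [171. 190. 231.] z [154. 224.]
top 180 450 1314 X [106. 111. 119.] z [474. 549.]
top 180 550 2486 X [113. 116. 119.] z [551. 649.]
top 210 6
[... 891 characters left out ...]
150 448 X [172. 184. 295.] z [151. 222.]
scene 150 450 323 X [108. 112. 134.] z [469. 513.]
scene 180 60 319 X [168. 171. 174.] z [ 66. 159.]
scene 180 150 595 X [169. 179. 292.] z [151. 239.]
scene 180 450 375 X [103. 107. 129.] z [468. 514.]
scene 210 60 325 X [ 62. 175. 183.] z [ 92. 159.]
scene 210 150 653 X [171. 182. 294.] z [151. 222.]
scene 210 450 431 X [ 99. 102. 124.] z [469. 516.]
scene 240 60 1137 X [ 52. 183. 213.] z [ 61. 159.]
scene 240 150 824 X [ 65. 202. 289.] z [151. 221.]
scene 240 450 488 X [ 94.  97. 119.] z [470. 518.]
scene 270 60 675 X [ 58. 215. 266.] z [ 62. 158.]
scene 270 150 264 X [162. 235. 276.] z [151. 208.]
scene 270 450 579 X [ 89.  92. 114.] z [469. 521.]
```

The cabinet starts at box X>90, z>468. A vertical tool at X≈-50 stays clear of it. I go up and over the lid, then down behind it.

```bash
python3 -m creep '[[[0,0,-40],[0,0,0]],[[0,-6,-25],[0,0,0]],[[45,0,0],[0,0,0]],[[45,0,0],[0,0,0]],[[45,0,0],[0,0,0]],[[43,0,0],[0,0,0]],[[0,0,0],[0,0,0]],[[0,0,0],[0,0,0]]]'
python3 - <<'E'
from h import *
st([-50,125,236])
i=cam("top")["image"][60:260,160:360];s=cam("scene")["image"][0:250,150:400]
cv2.imwrite("pics/a5.png",np.hstack([cv2.resize(i,(400,400)),cv2.resize(s,(400,400))]))
E
```

```text
clock: 10.8
eef_pos: [0.3551, 0.3078, 0.3329]
tool_rot: [0.569, 0.822, -0.002, -0.0]
ft_force: [0.4, -0.8, 0.4]
grip_width: -0.0001
grasp_force: 0.0
t 10.8 box mm [-54.  125.1 332.9] tool axes in box
 [[ 0.     1.    -0.003]
 [ 1.    -0.    -0.002]
 [-0.002 -0.003 -1.   ]] F [ 0.4 -0.8  0.4] q [ 0.71  0.17  0.25  1.66 -0.    1.93] w -5.619820998365181e-05
shift tool mm [ 0.   4.2 96.9]
```

View pics/a5.png

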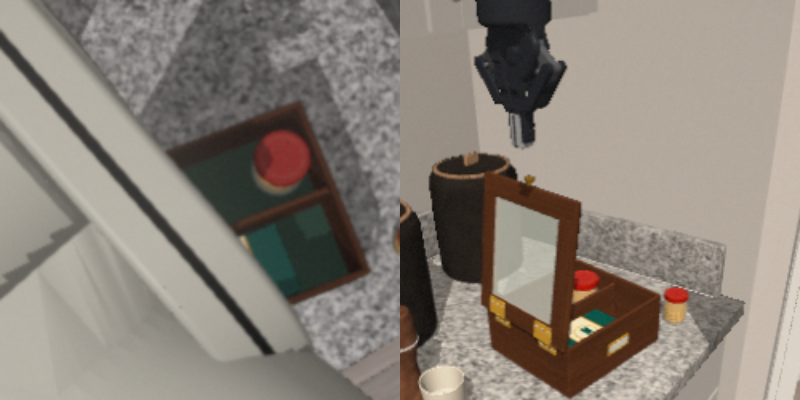

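The carton lies flat, the jar stands, and the gripper is above and behind the lid. Lower, make contact and begin the arc.

```bash
python3 -m creep '[[[0,4,40],[0,0,0]],[[0,0,40],[0,0,0]],[[0,0,18],[0,0,0]],[[-10,0,0],[0,0,0]],[[-8,0,0],[0,0,0]],[[-6,0,0],[0,0,0]],[[-6,0,0],[0,0,0]],[[-9,0,1.5],[0,0,0]],[[-9,0,1.8],[0,0,0]],[[-9,0,2],[0,0,0]],[[-8,0,2],[0,0,0]],[[0,0,0],[0,0,0]]]'
cat >> h.py <<'E'
def lid():
    out=[]
    for n in("top","scene"):
        b=tobox(cloud(cam(n)));Y=b[:,1]-.103;Z=b[:,2]-.088
        best=max(((((abs(b[:,0]-.0)<.088)&(abs(Y*np.sin(a)+Z*np.cos(a)-.005)<.006)&(-Y*np.cos(a)+Z*np.sin(a)>.03)&(-Y*np.cos(a)+Z*np.sin(a)<.206)).sum(),a) for a in np.arange(-.02,1.85,.01)))
        out.append((n,best[0],round(best[1],2)))
    print("lid",out)
E
python3 -c "
from h import *
st();lid()"
```

```text
clock: 12.4
eef_pos: [0.382, 0.2478, 0.2286]
tool_rot: [0.57, 0.822, -0.001, 0.0]
ft_force: [0.1, -0.1, -0.7]
grip_width: 0.0003
grasp_force: 0.0
t 12.4 box mm [-49.9  59.5 228.6] tool axes in box
 [[ 0.002  1.    -0.001]
 [ 1.    -0.002 -0.001]
 [-0.001 -0.001 -1.   ]] F [ 0.1 -0.1 -0.7] q [ 0.58  0.14 -0.05  1.38 -0.    1.79] w 0.0002977816557660396
lid [('top', np.int64(0), np.float64(1.84)), ('scene', np.int64(4147), np.float64(1.23))]
```

Lid is at about 1.22 rad and following. Continue.

```bash
python3 -m creep '[[[-8.4,0,3],[0,0,0]],[[-8.2,0,3.4],[0,0,0]],[[-7.9,0,3.7],[0,0,0]],[[-7.6,0,4],[0,0,0]],[[-7.5,0,4.5],[0,0,0]],[[-7.3,0,4.9],[0,0,0]],[[-7,0,5.2],[0,0,0]],[[-6.8,0,5.5],[0,0,0]],[[0,0,0],[0,0,0]]]'
python3 -c "
from h import *
st();lid()"
```

```text
clock: 13.62
eef_pos: [0.4035, 0.1914, 0.1942]
tool_rot: [0.57, 0.822, -0.001, -0.0]
ft_force: [-0.5, -0.1, -0.1]
grip_width: 0.0001
grasp_force: 0.0
t 13.625 box mm [-49.7  -0.8 194.2] tool axes in box
 [[ 0.002  1.    -0.001]
 [ 1.    -0.002 -0.001]
 [-0.001 -0.001 -1.   ]] F [-0.5 -0.1 -0.1] q [ 0.44  0.14 -0.14  1.29 -0.    1.66] w 0.0001480685993012623
lid [('top', np.int64(4259), np.float64(0.87)), ('scene', np.int64(4055), np.float64(0.85))]
```

```bash
python3 -m creep '[[[-6.5,0,5.8],[0,0,0]],[[-6.2,0,6.2],[0,0,0]],[[-5.8,0,6.5],[0,0,0]],[[-5.4,0,6.9],[0,0,0]],[[-5.2,0,7.1],[0,0,0]],[[-4.8,0,7.4],[0,0,0]],[[-4.5,0,7.6],[0,0,0]],[[-4.1,0,7.7],[0,0,0]],[[-3.6,0,8],[0,0,0]],[[-3.2,0,8.2],[0,0,0]],[[0,0,0],[0,0,0]]]'
python3 -c "
from h import *
st();lid()"
```

```text
clock: 15.1
eef_pos: [0.42, 0.1457, 0.1225]
tool_rot: [0.57, 0.822, -0.001, -0.001]
ft_force: [0.8, 0.4, 0.1]
grip_width: 0.0002
grasp_force: 0.0
t 15.1 box mm [-50.4 -49.5 122.5] tool axes in box
 [[ 0.001  1.    -0.002]
 [ 1.    -0.001  0.   ]
 [ 0.    -0.002 -1.   ]] F [0.8 0.4 0.1] q [ 0.33  0.19 -0.28  1.11  0.    1.55] w 0.00017534835774560105
lid [('top', np.int64(6793), np.float64(0.35)), ('scene', np.int64(3160), np.float64(0.35))]
```

```bash
python3 -m creep '[[[-2.8,0,7],[0,0,0]],[[-2.3,0,7],[0,0,0]],[[-1.6,0,6],[0,0,0]],[[-1.2,0,5],[0,0,0]],[[-1,0,5],[0,0,0]],[[-0.7,0,4],[0,0,0]],[[-0.5,0,4],[0,0,0]],[[-0.3,0,3],[0,0,0]],[[0,0,2],[0,0,0]],[[0,0,0],[0,0,0]]]'
python3 -c "
from h import *
st();lid()"
```

```text
clock: 16.45
eef_pos: [0.424, 0.1363, 0.0802]
tool_rot: [0.569, 0.822, -0.0, -0.0]
ft_force: [-1.0, 0.5, -0.2]
grip_width: -0.0001
grasp_force: 0.0
t 16.45 box mm [-49.9 -59.7  80.2] tool axes in box
 [[ 0.001  1.    -0.001]
 [ 1.    -0.001  0.   ]
 [ 0.    -0.001 -1.   ]] F [-1.   0.5 -0.2] q [ 0.31  0.23 -0.35  0.99  0.    1.52] w -0.00011277177566188607
lid [('top', np.int64(6682), np.float64(0.1)), ('scene', np.int64(2525), np.float64(0.1))]
```

```bash
python3 -m creep '[[[0,0,2],[0,0,0]],[[0,0,2],[0,0,0]],[[0,0,2],[0,0,0]],[[0,0,2],[0,0,0]],[[0,0,1.5],[0,0,0]],[[0,0,1],[0,0,0]],[[0,0,1],[0,0,0]],[[0,0,1],[0,0,0]],[[0,0,0],[0,0,0]]]'
python3 -c "
from h import *
st();lid()"
```

```text
clock: 17.68
eef_pos: [0.4246, 0.1363, 0.069]
tool_rot: [0.569, 0.822, 0.0, 0.0]
ft_force: [-2.1, -1.9, 9.5]
grip_width: 0.0
grasp_force: 4.6
t 17.675 box mm [-49.4 -59.8  69. ] tool axes in box
 [[ 0.001  1.     0.001]
 [ 1.    -0.001 -0.   ]
 [-0.     0.001 -1.   ]] F [-2.1 -1.9  9.5] q [ 0.31  0.24 -0.36  0.96 -0.    1.52] w 4.8811111327427194e-05
lid [('top', np.int64(6510), np.float64(0.04)), ('scene', np.int64(2360), np.float64(0.04))]
```

```bash
python3 -m creep '[[[0,0,-10],[0,0,0]],[[0,0,-50],[0,0,0]],[[0,0,-60],[0,0,0]],[[-30,-60,0],[0,0,0]],[[0,-60,0],[0,0,0]],[[0,-60,0],[0,0,0]],[[0,0,0],[0,0,0]],[[0,0,0],[0,0,0]]]'
python3 - <<'E'
from h import *
np.set_printoptions(precision=1,suppress=True,linewidth=150)
st();lid()
for n in("top","scene"):
    p=cam(n);b=1e3*tobox(cloud(p))
    print(n,[(y,round(float(np.median(b[m,2])),1),m.sum()) for y in range(-115,110,10) for m in [(((b[:,0]>-90)&(b[:,0]<-75))|((b[:,0]<90)&(b[:,0]>75)))&(b[:,1]>=y)&(b[:,1]<y+10)&(b[:,2]>60)&(b[:,2]<150)] if m.sum()>2])
    cv2.imwrite(f"pics/f_{n}.png",p["image"])
a=cv2.imread("pics/f_scene.png")[90:260,160:360];t=cv2.imread("pics/f_top.png")[90:260,160:360]
cv2.imwrite("pics/f.png",np.hstack([cv2.resize(a,None,fx=2,fy=2),cv2.resize(t,None,fx=2,fy=2)]))
E
```

```text
clock: 18.77
eef_pos: [0.2705, 0.0486, 0.1887]
tool_rot: [0.57, 0.822, 0.001, 0.001]
ft_force: [0.1, -0.2, 0.3]
grip_width: -0.0003
grasp_force: 0.0
t 18.775 box mm [-224.4  -87.7  188.7] tool axes in box
 [[ 0.  1.  0.]
 [ 1. -0. -0.]
 [-0.  0. -1.]] F [ 0.1 -0.2  0.3] q [ 0.2 -0.2 -0.5  1.3  0.   1.4] w -0.0002882514932446708
lid [('top', np.int64(8304), np.float64(0.04)), ('scene', np.int64(2453), np.float64(0.04))]
top [(-105, 97.7, np.int64(58)), (-95, 98.1, np.int64(78)), (-85, 98.1, np.int64(80)), (-75, 97.7, np.int64(78)), (-65, 98.2, np.int64(82)), (-55, 98.0, np.int64(76)), (-45, 98.3, np.int64(79)), (-35, 98.2, np.int64(81)), (-25, 98.3, np.int64(79)), (-15, 98.0, np.int64(82)), (-5, 98.2, np.int64(79)), (5, 98.1, np.int64(80)), (15, 98.1, np.int64(81)), (25, 98.3, np.int64(81)), (35, 97.9, np.int64(80)), (45, 98.1, np.int64(83)), (55, 97.8, np.int64(81)), (65, 97.8, np.int64(82)), (75, 98.0, np.int64(81)), (85, 98.0, np.int64(83)), (95, 97.6, np.int64(51))]
scene [(-105, 97.3, np.int64(12)), (-95, 97.1, np.int64(22)), (-85, 97.3, np.int64(20)), (-75, 97.0, np.int64(19)), (-65, 97.1, np.int64(19)), (-55, 97.3, np.int64(22)), (-45, 97.2, np.int64(22)), (-35, 97.2, np.int64(21)), (-25, 97.4, np.int64(24)), (-15, 96.9, np.int64(24)), (-5, 97.0, np.int64(26)), (5, 96.7, np.int64(27)), (15, 97.2, np.int64(24)), (25, 97.0, np.int64(26)), (35, 96.9, np.int64(26)), (45, 97.0, np.int64(27)), (55, 97.4, np.int64(28)), (65, 97.0, np.int64(29)), (75, 96.9, np.int64(25)), (85, 97.4, np.int64(28)), (95, 82.2, np.int64(123))]
```

View pics/f.png

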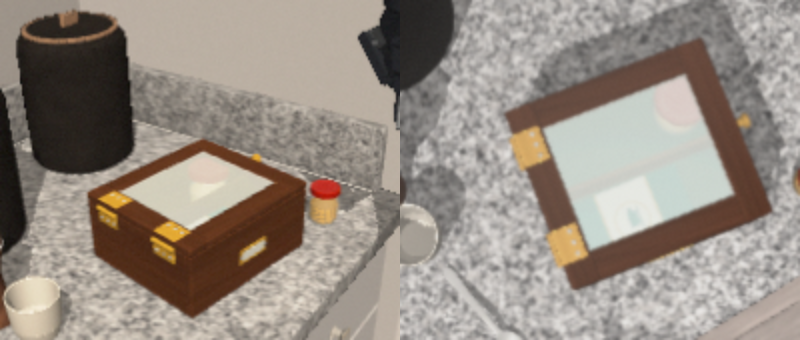

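The lid is level at 98 mm along its whole length, so it is fully shut. The jar and the flat carton show through the window, the cup and spoon are in place, and the robot is clear.

```bash
python3 -c "
from h import *
print(workorder.job_done())"
```

```text
the job is handed in; nothing more can be done
None
```

The carton was tipped flat in the front bay and the lid swung fully shut at under about 10 N, with the jar, cup and spoon left alone; the job was handed in at about 19 s of the 51 s allowed.

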